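# Six-pin replicator into its six-well plate

## Robot

A 7-joint arm with a two-finger parallel gripper is mounted at the origin on a cart in front of the work surface, level with it; the furniture and walls round the work are solid. World frame = base frame: x ahead of the robot, y to its left, z up, the work surface at z = 0. Lengths are in m, angles in rad, forces in N, time in s.
With the tool pointing down it reaches from about 0.4 to 0.85 m from the base axis. Payload 4.5 kg.
Tool frame: the origin (TCP) lies midway between the tips of the shut fingers; the grasp point (between the pads) lies 19 mm behind it; z points along the fingers, y is the direction in which the jaws open and shut (so a half turn about z gives the same grasp; the last joint's range is limited). The gripper opens to 88 mm and grips with 3 to 60 N. Pads are 18 mm wide; open, the fingers measure 123 mm over their backs; the gripper's body (75 mm by 187 mm) begins 45 mm behind the grasp point.
Start: joints at [-1.288, 0.689, -0.195, 1.565, 0.157, 0.902, -0.215], TCP at [0.154, 0.606, 0.239] pointing down, gripper open.
Joint ranges: [-3.01, 3.01], [-0.46, 2.08], [-1.47, 1.51], [0.13, 2.56], [-1, 4.14], [0.04, 2.09], [-2.66, 2.66]. Speed limits (rad/s): [2.57, 2.57, 3.14, 3.14, 3.14, 3.14, 3.14].

## Interface

Orientations are given as a unit quaternion [x, y, z, w].
In Python, from plant import r, viewer gives the robot as it stands.
- The arm moves only by the tool play_rows, never from a script. Its argument "commands" is a list of rows, each an object with "delta_rot": the turn, a rotation vector about the tool's x, y, z normalised to -1 to 1, where 1 is pi rad, a list of three; "travel": the shift along the tool's x, y, z normalised to -1 to 1, where 1 is 15 cm, a list of three; "gripper": the opening, from -1 (shut) to 1 (fully open). In form: [{"delta_rot": [wx, wy, wz], "travel": [x, y, z], "gripper": gripper}, ...]. A call has 1 to 12 rows; each row is the pose to reach, as a shift and turn from the pose commanded when the call began, along the tool's axes at that moment, turning the shorter way round; what a row does not reach only later rows make up. A row lasts 1/8 s, in which the tool goes at most 62.5 mm and 10.7 degrees, less where a joint would pass 70% of its speed; a pose out of reach is approached as far as the arm can. A call with a number of a shift or a turn outside -1 to 1 is refused whole. A call with a gripper value outside its range is refused whole. The fingers move at their own pace and stop on an object; "force" is the grip in N (left out, the last holds). Time passes only in rows, so rows that repeat a pose let the fingers close. It gives the time, the measured TCP pose, the force and the opening at its end, in the units of the state.
- r.get_state(): the state, without advancing time (a new reading comes with each control period).
- viewer.snapshot(name): name is "side" or "top"; returns a dict with "color" (420x560x3 uint8, red, green, blue), "z_map" (420x560 float32, m along the optical axis (not along the pixel's ray), 0 where there is no reading), "fx", "fy", "cx", "cy" (pixels), "origin" and "attitude" of the camera in the world. Camera axes: x right, y up, looking along -z (the intrinsics and any distortion apply to the point x, -y, -z); pixel columns grow to the right and rows downward; lengths in m; the calibration is good to about 2 mm. A picture is of the moment at which its call begins.
- r.finish_job(): hands the job in, once; it reports no verdict.
Trained networks look in the newest picture that a camera, given by its name, has taken for a name from the list of things; names that differ only in an ending like _2 or _b are one class to them, and where a whole thing is asked for, a point or a joint stands for the part that bears it (a point fixed in the world has none). Each returns a list of dicts, best first, with "conf" (0 to 1); they miss things now and then, are a little off and sometimes report something else, mostly with a low value. They report only what shows in the picture. A call takes as long as a camera call. They do not tell look-alikes from the thing itself.
- viewer.outline_of(camera, label): "pixels" (420x560 bool, what is visible of it) and "at" ([column, row] in pixels, amid what is visible of it).
- viewer.pinpoint(camera, label): "at" ([column, row] in pixels: a listed point, or the origin of a listed thing).
The state is a dict: "clock": time; "q": joint angles; "qd": joint speeds; "joint_torque": joint torques, N m; "tool_pos": TCP position; "eef_rot": TCP orientation; "contact_force": force on the tool from outside, world axes, zero at the start; "moment": the same for the moment, N m; "opening": opening from 0.0 (shut) to 1.0 (fully open).
Only numpy, scipy, OpenCV 4.12 (cv2) and the standard library are available. Lean on these libraries where they do the work, as an engineer would, in place of code of your own. Each camera call takes 0.05 s, during which the arm holds its last target. There are 200 camera calls.

## Task

Pick up the blue-handled six-pin replicator by its handle and lower it, without dropping it, into the white six-well plate so that each of its six pins stands in its own well. Leave it standing there upright, and do not disturb the orange-handled four-pin replicator; the twelve-well plate is not the one.

Things in the scene. Friction and masses are not known exactly. Their poses are not given: they have to be found in the camera images.
- rep6_handle (a point): Six-pin replicator, loose, about 0.2 kg: steel slab 98x58x8 mm, blue handle on top, six steel pins below (10 mm thick, 30 long; 3 along x by 2 along y, 39 apart), standing on its pins. Point: middle of the handle, over the slab's centre, 62 mm above the pin tips. Handle 50 mm along x, 18 thick along y (grip across this); its top is 23 mm above the point, the slab 24 below. z up; half a turn is alike.
- plate6: The target: white six-well plate, 128x86 mm, in a black rubber nest (140x98 mm) fixed to the worktop. Origin: centre of the plate, on the worktop; x along its long side, z up. Six empty round wells, diameter 35 mm, 3 along x by 2 along y, 39 mm apart, centred on the origin. Top 26 mm, well floors 8 mm above the origin, so the seated tool's handle point is 70 mm above it.
- plate12: Bystander: white twelve-well plate (4 x 3 wells, 22 mm diameter) of the same outside size, fixed in the same kind of black nest. Origin at its centre on the worktop; top 26 mm above. Not to be used.
- rep4: Bystander: four-pin replicator with an orange handle and a square base slab 58 x 58 mm (2 x 2 pins), otherwise built like the six-pin one, 85 mm tall, loose. Origin on its centre line at the pin tips, z up. To be left alone.
Not all that is in view belongs to the job. What is shaped like the part that bears rep6_handle but green or purple is not meant.

How it is judged:
By the outcome, as a careful person would: the job done as asked, in the order asked, and still so for the second after the job is handed in, with the robot touching nothing.
It also fails if it takes over 35 s, if anything falls off the work surface, if the arm or the gripper's body presses on something with over 40 N, if the wrist force passes 120 N, or if a joint passes its speed limit or range.

## Working session

There is one attempt and no reset: what is moved stays moved. The work goes in short steps, Python scripts to look and compute and a tool call to move; the robot and the scene stay as the last step left them, time stands still between calls to the robot, and variables do not carry over. Pictures are saved under pics/ and viewed, about 8 in all and at most 12, crops included, and the job is handed in when it is done.

Besides the shell and the picture viewer there is one more tool, called after "Request:" by a JSON object that holds its "name" and its "arguments", one argument or row to a line. play_rows: Moves the arm, as the interface text tells. Its arguments: {"type":"object","properties":{"commands":{"type":"array","items":{"type":"object","properties":{"delta_rot":{"type":"array","items":{"type":"number","minimum":-1,"maximum":1}},"travel":{"type":"array","items":{"type":"number","minimum":-1,"maximum":1}},"gripper":{"type":"number"}}}},"force":{"type":"number"}},"required":["commands"]}

```bash
mkdir -p pics
cat > h.py <<'E'
import numpy as np, cv2
from plant import r, viewer
from scipy.spatial.transform import Rotation as R
def att(s):
    a=np.array(s["attitude"],float)
    return a if a.shape==(3,3) else R.from_quat(a).as_matrix()
def world(s,u,v,z=None):
    "pixels (u,v) at depth z (default z_map) to world"
    u=np.asarray(u,float);v=np.asarray(v,float)
    if z is None: z=s["z_map"][v.round().astype(int),u.round().astype(int)]
    p=np.stack([(u-s["cx"])/s["fx"]*z,-(v-s["cy"])/s["fy"]*z,-z],-1)
    return p@att(s).T+np.array(s["origin"])
def ray(s,u,v,h):
    "point on pixel ray at world height h"
    d=world(s,u,v,1.0)-np.array(s["origin"]); o=np.array(s["origin"])
    return o+d*((h-o[2])/d[...,2])[...,None]
def proj(s,P):
    p=(np.asarray(P,float)-np.array(s["origin"]))@att(s); 
    return np.stack([s["cx"]+s["fx"]*p[...,0]/-p[...,2], s["cy"]-s["fy"]*p[...,1]/-p[...,2]],-1)
E
python3 - <<'E'
from h import *
for c in ("side","top"):
    s=viewer.snapshot(c); print(c,{k:(v if not hasattr(v,'shape') or v.size<10 else v.shape) for k,v in s.items()})
    cv2.imwrite(f"pics/{c}0.png",s["color"][...,::-1]); np.save(f"{c}0.npy",s,allow_pickle=True)
    for l in ("rep6_handle","plate6","plate12","rep4"):
        for d in viewer.pinpoint(c,l)[:4]: 
            print("pin",l,np.round(d["at"],1),round(d["conf"],2))
        for d in viewer.outline_of(c,l)[:4]: print("  out",l,np.round(d["at"],1),round(d["conf"],2),d["pixels"].sum())
print(r.get_state())
E
```

```text
side {'color': (420, 560, 3), 'z_map': (420, 560), 'fx': 464.9401543003337, 'fy': 464.9401543003337, 'cx': 274.011786187416, 'cy': 209.80928999653108, 'origin': array([0.65747706, 0.95115679, 0.68879468]), 'attitude': array([0.04625769, 0.48750751, 0.86987269, 0.05931412])}
pin rep6_handle [330.9 263.1] 0.96
pin rep6_handle [317.1 223.3] 0.94
pin rep6_handle [266.6 243.1] 0.78
  out rep6_handle [326.8 272.9] 0.75 943
  out rep6_handle [267.6 250.9] 0.73 1046
pin plate6 [252.1 178.5] 0.77
pin plate6 [244.5 217. ] 0.73
  out plate6 [253.1 175.4] 0.95 882
  out plate6 [248.2 216.5] 0.82 1285
pin plate12 [252.1 178.5] 0.77
pin plate12 [244.5 217. ] 0.73
  out plate12 [253.1 175.4] 0.95 882
  out plate12 [248.2 216.5] 0.82 1285
pin rep4 [320.3 327.6] 0.96
  out rep4 [321.1 313.7] 0.88 1080
top {'color': (420, 560, 3), 'z_map': (420, 560), 'fx': 515.1912771352995, 'fy': 515.1912771352995, 'cx': 272.8409769153833, 'cy': 204.89724763048304, 'origin': array([ 0.39623551, -0.01988976,  1.23453325]), 'attitude': array([ 0.02126985, -0.0225277 , -0.69646178,  0.71692475])}
pin rep6_handle [188.2
[... 527 characters left out ...]
': array([-1.28816536,  0.68909014, -0.19463036,  1.56528358,  0.1573093 ,
        0.9025139 , -0.21509375]), 'qd': array([ 6.22132518e-05,  4.89634203e-04, -2.66491751e-03, -8.58363971e-04,
       -1.00961600e-03,  3.88578689e-04, -1.73866934e-03]), 'joint_torque': array([ 5.59682758e-04, -5.27486730e+01, -1.26701519e+00, -1.53752857e+01,
       -5.19400206e-02, -7.09553042e-04,  2.32297475e-05]), 'tool_pos': array([0.1538882 , 0.60578787, 0.23875403]), 'eef_rot': array([ 1.24067081e-01,  9.92273832e-01,  4.61913148e-05, -5.49284963e-06]), 'contact_force': array([-1.09690584,  0.08098247,  0.72483242]), 'moment': array([-0.00286372, -0.03908761, -0.00241122]), 'opening': 0.9985623206758518}
```

Run:
```python
import cv2
a=cv2.imread("pics/side0.png")[140:360,180:440]; b=cv2.imread("pics/top0.png")[130:290,90:470]
cv2.imwrite("pics/side0c.png",cv2.resize(a,None,fx=2.7,fy=2.7,interpolation=2)); cv2.imwrite("pics/top0c.png",cv2.resize(b,None,fx=2.1,fy=2.1,interpolation=2))
```

```text
(no output)
```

View pics/top0.png

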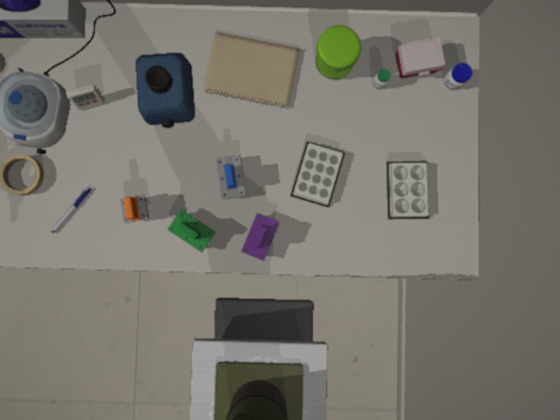

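View pics/side0c.png

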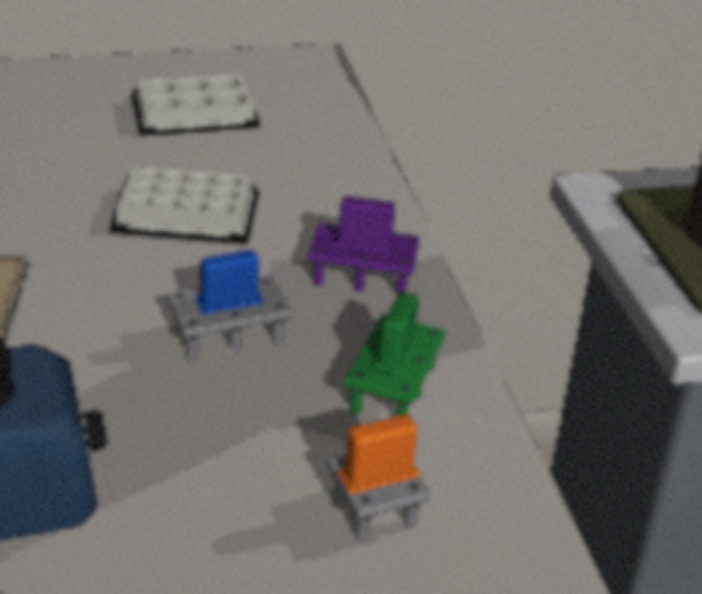

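The top view shows the blue tool at (230,176) and the white six-well plate at (408,190). The twelve-well plate is at (318,174), orange at (132,208), and the green and purple decoys are at (191,230) and (260,238). The side view agrees, with the six-well plate far back at about (252,178) and blue at about (267,245) in the full frame.

```bash
cat > meas.py <<'E'
from h import *
def rect(P):
    c,(w,h),a=cv2.minAreaRect(P[:,:2].astype(np.float32)*1000); 
    if w<h: w,h,a=h,w,a+90
    return np.round(c,1),round(w,1),round(h,1),round((a+90)%180-90,1)
def tri(st,ss,pt,ps):
    A=[];b=[]
    for s,p in ((st,pt),(ss,ps)):
        o=np.array(s["origin"]);d=world(s,*p,1.0)-o;d/=np.linalg.norm(d);M=np.eye(3)-np.outer(d,d);A.append(M);b.append(M@o)
    X=np.linalg.lstsq(np.vstack(A),np.hstack(b),rcond=None)[0]
    return X,[np.linalg.norm(M@X-q) for M,q in zip(A,b)]
E
python3 - <<'E'
from meas import *
S={c:np.load(f"{c}0.npy",allow_pickle=True).item() for c in("side","top")}
vv,uu=np.mgrid[:420,:560]
boxes={"top":dict(rep6=(210,150,250,205),plate6=(380,155,435,225)),"side":dict(rep6=(235,225,300,280),plate6=(225,160,285,192))}
for c,s in S.items():
    W=world(s,uu,vv); hsv=cv2.cvtColor(s["color"],cv2.COLOR_RGB2HSV)
    for n,(a,b,e,f) in boxes[c].items():
        m=np.zeros((420,560),bool);m[b:f,a:e]=1; m&=s["z_map"]>0
        if n=="rep6":
            blue=m&(hsv[...,0]>100)&(hsv[...,0]<130)&(hsv[...,1]>120)
            P=W[blue]; zt=np.percentile(P[:,2],97); T=P[P[:,2]>0.076]
            print(c,"handle z",np.percentile(P[:,2],[3,50,97]).round(4),len(P),"centre px",uu[blue].mean(),vv[blue].mean())
            if len(T)>8: print("  top face",rect(T),T.mean(0).round(4))
            Q=W[m&(W[...,2]>0.028)&(W[...,2]<0.046)]; print("  slab",rect(Q),len(Q),np.median(Q[:,2]).round(4))
        else:
            w=m&(hsv[...,1]<40)&(hsv[...,2]>0)&(W[...,2]>0.018)&(W[...,2]<0.04); Q=W[w]; print("  plate hi",rect(Q),np.percentile(Q[:,2],[5,50,95]).round(4),len(Q))
    P=W[(vv>300)&(vv<305)] ; 
# table height check
s=S["top"];print("table z",np.median(world(s,uu,vv)[100:140,210:310,2]), np.median(world(s,uu,vv)[230:265,300:380,2]))
# triangulation from networks
st,ss=S["top"],S["side"]
for n,a,b in(("handle",(228.,175.4),(266.6,243.1)),("plate6",(408.6,188.9),(252.1,178.5))): print(n,tri(st,ss,a,b))
for n,p in(("handle",(228,175.4)),): print(n,ray(st,*p,.062))
print("plate6 ray top z0",ray(st,408.6,188.9,0.0),"side",ray(ss,252.1,178.5,0.0))
for c in S:
  for d in(viewer.snapshot(c) and viewer.outline_of(c,"plate6")): print(c,d["at"],rect(ray(S[c],*np.nonzero(d["pixels"])[::-1],0.026)))
E
```

```text
side handle z [0.0395 0.0631 0.0864] 433 centre px 264.48960739030025 244.2378752886836
  top face (array([534.7,  83.5]), 46.3, 16.2, 8.8) [0.5353 0.0856 0.0829]
  slab (array([496.2,  60.3]), 194.0, 87.1, 29.9) 622 0.0385
  plate hi (array([ 517.8, -342.5]), 124.5, 92.8, 2.4) [0.0188 0.025  0.0289] 477
top handle z [0.0406 0.0841 0.0895] 216 centre px 229.87962962962962 176.30555555555554
  top face (array([532.2,  79.8]), 45.7, 16.5, 9.5) [0.5321 0.0797 0.0852]
  slab (array([534.2,  81.2]), 98.5, 58.1, 10.3) 837 0.0387
  plate hi (array([ 519.4, -340.6]), 123.1, 84.0, 3.0) [0.0208 0.0261 0.0305] 917
table z 0.0006659243890341227 0.0004852916788298245
handle (array([0.53185464, 0.08366338, 0.06440515]), [np.float64(0.001485094365912156), np.float64(0.0014850943659127178)])
plate6 (array([ 0.51869518, -0.34364845,  0.00987817]), [np.float64(0.0012129099684651333), np.float64(0.0012129099684647338)])
handle [0.53359767 0.08357446 0.062     ]
plate6 ray top z0 [ 0.52088993 -0.34652962  0.        ] side [ 0.51551646 -0.36192073  0.        ]Traceback (most recent call last):
  File "<stdin>", line 26, in <module>
  File "h.py", line 15, in ray
    d=world(s,u,v,1.0)-np.array(s["origin"]); o=np.array(s["origin"])
      ~~~~~^^^^^^^^^^^
  File "h.py", line 11, in world
    p=np.stack([(u-s["cx"])/s["fx"]*z,-(v-s["cy"])/s["fy"]*z,-z],-1)
    raise ValueError('all input arrays must have the same shape')
ValueError: all input arrays must have the same shape
```

Request:
{"name": "play_rows", "arguments": {
  "commands": [
    {"travel":[-0.2,-0.17,0],"delta_rot":[0,0,0],"gripper":1},
    {"travel":[-0.5,-0.42,0],"delta_rot":[0,0,0],"gripper":1},
    {"travel":[-0.75,-0.62,0],"delta_rot":[0,0,0],"gripper":1},
    {"travel":[-1,-0.83,0],"delta_rot":[0,0,0],"gripper":1}
  ],
  "force": 25
}}

```text
clock: 1.5
tool_pos: [0.2696, 0.447, 0.2389]
eef_rot: [0.124, 0.992, 0.0, 0.0]
contact_force: [0.2, 0.0, 0.2]
opening: 1.0
```

Request:
{"name": "play_rows", "arguments": {
  "commands": [
    {"travel":[-0.25,-0.21,0],"delta_rot":[0,0,0],"gripper":1},
    {"travel":[-0.5,-0.42,0],"delta_rot":[0,0,0],"gripper":1},
    {"travel":[-0.75,-0.62,0],"delta_rot":[0,0,0],"gripper":1},
    {"travel":[-1,-0.83,0],"delta_rot":[0,0,0],"gripper":1}
  ]
}}

```text
clock: 2.0
tool_pos: [0.3844, 0.2895, 0.239]
eef_rot: [0.124, 0.992, 0.0, 0.0]
contact_force: [-0.6, -0.1, 0.2]
opening: 0.999
```

Request:
{"name": "play_rows", "arguments": {
  "commands": [
    {"travel":[-0.25,-0.21,0],"delta_rot":[0,0,-0.04],"gripper":1},
    {"travel":[-0.5,-0.42,0],"delta_rot":[0,0,-0.08],"gripper":1},
    {"travel":[-0.75,-0.62,0],"delta_rot":[0,0,-0.11],"gripper":1},
    {"travel":[-1,-0.83,0],"delta_rot":[0,0,-0.134],"gripper":1},
    {"travel":[-1,-0.83,0],"delta_rot":[0,0,-0.134],"gripper":1}
  ]
}}

```text
clock: 2.62
tool_pos: [0.5004, 0.1282, 0.2384]
eef_rot: [-0.082, 0.997, -0.001, 0.0]
contact_force: [-0.0, -0.3, -0.4]
opening: 0.997
```

```bash
cat >> meas.py <<'E'
def go(target,ang):
    "print travel/turn (normalised, tool axes) to TCP target with tool x at world angle ang deg"
    s=r.get_state(); M=R.from_quat(s["eef_rot"]).as_matrix()
    D=np.column_stack([[np.cos(np.radians(ang)),np.sin(np.radians(ang)),0],[np.sin(np.radians(ang)),-np.cos(np.radians(ang)),0],[0,0,-1]])
    print("t",s["clock"],"tcp",s["tool_pos"].round(4),"xang",np.degrees(np.arctan2(M[1,0],M[0,0])).round(2),"open",round(s["opening"],3),"F",s["contact_force"].round(2),"tilt",M[:,2].round(3))
    print("travel",((np.array(target)-s["tool_pos"])@M/.15).round(3),"rot",(R.from_matrix(M.T@D).as_rotvec()/np.pi).round(4))
E
python3 - <<'E'
from meas import *
go([.534,.082,.12],189.8)
E
```

```text
t 2.625 tcp [0.5004 0.1282 0.2384] xang -170.63 open 0.997 F [-0.02 -0.3  -0.42] tilt [ 0.001 -0.002 -1.   ]
travel [-0.17  -0.339  0.79 ] rot [-0.0007  0.0002 -0.0024]
```

Request:
{"name": "play_rows", "arguments": {
  "commands": [
    {"travel":[-0.08,-0.17,0.1],"delta_rot":[0,0,-0.001],"gripper":1},
    {"travel":[-0.17,-0.34,0.3],"delta_rot":[0,0,-0.002],"gripper":1},
    {"travel":[-0.17,-0.34,0.55],"delta_rot":[0,0,-0.002],"gripper":1},
    {"travel":[-0.17,-0.34,0.79],"delta_rot":[0,0,-0.002],"gripper":1},
    {"travel":[-0.17,-0.34,0.79],"delta_rot":[0,0,-0.002],"gripper":1}
  ]
}}

```text
clock: 3.25
tool_pos: [0.5299, 0.0878, 0.1185]
eef_rot: [-0.09, 0.996, -0.0, -0.003]
contact_force: [-0.4, -0.5, 0.6]
opening: 0.999
```

Run:
```python
from meas import *
go([.534,.082,.046],189.8)
a=viewer.snapshot("side")
cv2.imwrite("pics/side1.png",cv2.resize(a["color"][140:360,160:440,::-1],None,fx=2.7,fy=2.7,interpolation=2))
```

```text
t 3.25 tcp [0.5299 0.0878 0.1185] xang -169.69 open 0.999 F [-0.42 -0.53  0.61] tilt [-0.005 -0.001 -1.   ]
travel [-0.023 -0.043  0.483] rot [ 0.     -0.0016  0.0028]
```

View pics/side1.png

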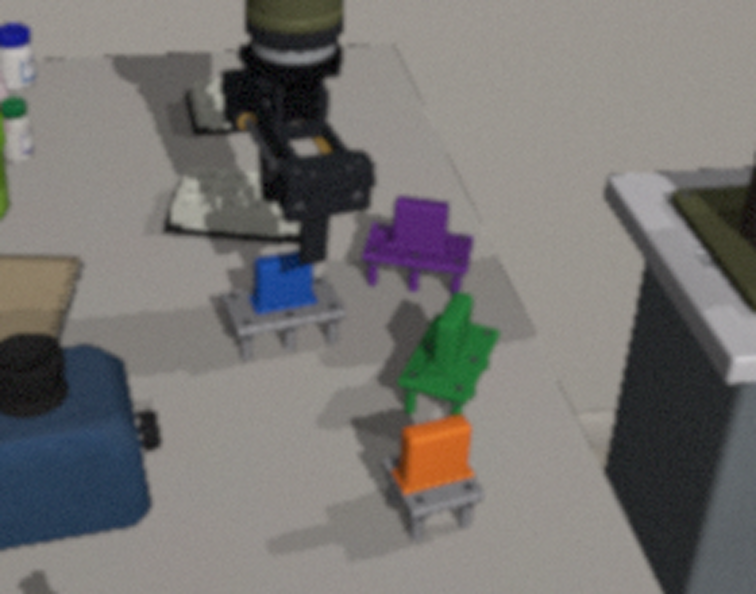

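Side view: the gripper is above the blue handle, with the near finger tip at about (313,262) in the crop. It looks slightly right of the handle centre, so I'll compare against the projected positions.

Run:
```python
from meas import *
s=np.load("side0.npy",allow_pickle=True).item()
st=r.get_state(); M=R.from_quat(st["eef_rot"]).as_matrix()
for y in(-.044,0,.044): print(y,(proj(s,st["tool_pos"]+M[:,1]*y)-[160,140])*2.7)
print("handle",(proj(s,np.array([.534,.082,.085]))-[160,140])*2.7,(proj(s,np.array([.534,.082,.062]))-[160,140])*2.7)
# where is fingers' depth
a=viewer.snapshot("side");vv,uu=np.mgrid[:420,:560];W=world(a,uu,vv)
d=(a["color"].max(-1)<70)&(W[...,2]>.115)&(W[...,2]<.15)&(abs(W[...,0]-.53)<.06)&(abs(W[...,1]-.09)<.12)
P=W[d];print(len(P),P.min(0).round(3),P.max(0).round(3),P.mean(0).round(3))
```

```text
-0.044 [272.64020852 199.55260078]
0 [288.56688153 226.3909265 ]
0.044 [305.61517549 255.11931603]
handle [283.65820414 257.33088752] [283.31936555 279.47792807]
141 [0.512 0.034 0.119] [0.55 0.15 0.15] [0.531 0.108 0.137]
```

Request:
{"name": "play_rows", "arguments": {
  "commands": [
    {"travel":[-0.02,-0.04,0.05],"delta_rot":[0,0,0.002],"gripper":1},
    {"travel":[-0.02,-0.04,0.2],"delta_rot":[0,0,0.002],"gripper":1},
    {"travel":[-0.02,-0.04,0.35],"delta_rot":[0,0,0.002],"gripper":1},
    {"travel":[-0.02,-0.04,0.45],"delta_rot":[0,0,0.002],"gripper":1},
    {"travel":[-0.02,-0.04,0.48],"delta_rot":[0,0,0.002],"gripper":1},
    {"travel":[-0.02,-0.04,0.48],"delta_rot":[0,0,0.002],"gripper":1}
  ]
}}

```text
clock: 4.1
tool_pos: [0.5362, 0.0818, 0.0485]
eef_rot: [-0.086, 0.996, 0.0, 0.0]
contact_force: [0.4, 0.3, 0.7]
opening: 1.002
```

Run:
```python
from meas import *
go([.534,.082,.046],189.8)
```

```text
t 4.1 tcp [0.5362 0.0818 0.0485] xang -170.14 open 1.002 F [0.37 0.32 0.74] tilt [ 0.001  0.    -1.   ]
travel [0.015 0.004 0.016] rot [0.     0.0002 0.0003]
```

Good position; close on the handle.

Request:
{"name": "play_rows", "arguments": {
  "commands": [
    {"travel":[0.015,0,0.01],"delta_rot":[0,0,0],"gripper":-0.2},
    {"travel":[0.015,0,0.01],"delta_rot":[0,0,0],"gripper":-0.5},
    {"travel":[0.015,0,0.01],"delta_rot":[0,0,0],"gripper":-1},
    {"travel":[0.015,0,0.01],"delta_rot":[0,0,0],"gripper":-1},
    {"travel":[0.015,0,0.01],"delta_rot":[0,0,0],"gripper":-1},
    {"travel":[0.015,0,0.01],"delta_rot":[0,0,0],"gripper":-1},
    {"travel":[0.015,0,0.01],"delta_rot":[0,0,0],"gripper":-1},
    {"travel":[0.015,0,0.01],"delta_rot":[0,0,0],"gripper":-1}
  ],
  "force": 25
}}

```text
clock: 5.1
tool_pos: [0.5336, 0.0812, 0.0466]
eef_rot: [-0.086, 0.996, -0.0, -0.0]
contact_force: [-0.6, -0.4, -2.3]
opening: 0.201
```

Run:
```python
from meas import *
go([.534,.082,.166],189.8)
```

```text
t 5.1 tcp [0.5336 0.0812 0.0466] xang -170.14 open 0.201 F [-0.57 -0.42 -2.27] tilt [-0. -0. -1.]
travel [-0.003  0.005 -0.796] rot [-0.     -0.0001  0.0003]
```

The opening of 0.201 is about 17.7 mm, which matches the 18 mm handle. Lift.

Request:
{"name": "play_rows", "arguments": {
  "commands": [
    {"travel":[0,0,-0.05],"delta_rot":[0,0,0],"gripper":-1},
    {"travel":[0,0,-0.15],"delta_rot":[0,0,0],"gripper":-1},
    {"travel":[0,0,-0.3],"delta_rot":[0,0,0],"gripper":-1},
    {"travel":[0,0,-0.45],"delta_rot":[0,0,0],"gripper":-1},
    {"travel":[0,0,-0.6],"delta_rot":[0,0,0],"gripper":-1},
    {"travel":[0,0,-0.75],"delta_rot":[0,0,0],"gripper":-1},
    {"travel":[0,0,-0.8],"delta_rot":[0,0,0],"gripper":-1},
    {"travel":[0,0,-0.8],"delta_rot":[0,0,0],"gripper":-1}
  ],
  "force": 35
}}

```text
clock: 6.1
tool_pos: [0.5338, 0.0813, 0.1672]
eef_rot: [-0.086, 0.996, 0.0, 0.0]
contact_force: [0.5, -0.2, -1.7]
opening: 0.198
```

Run:
```python
from meas import *
go([.519,-.341,.166],182.8)
a=viewer.snapshot("side")
cv2.imwrite("pics/side2.png",cv2.resize(a["color"][120:340,160:440,::-1],None,fx=2.7,fy=2.7,interpolation=2))
```

```text
t 6.1 tcp [0.5338 0.0813 0.1672] xang -170.14 open 0.198 F [ 0.51 -0.21 -1.67] tilt [ 0.001  0.    -1.   ]
travel [ 0.58  -2.757  0.008] rot [0.     0.0003 0.0392]
```

View pics/side2.png

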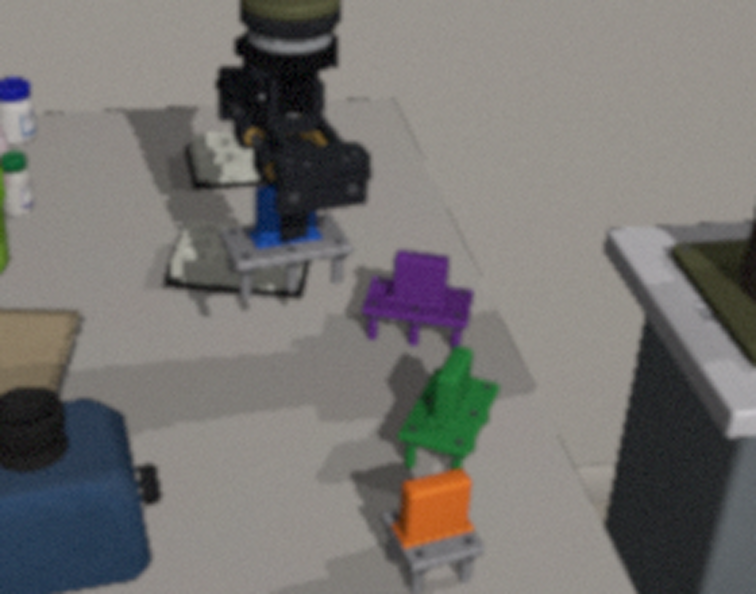

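The tool is held level, with the slab at about (285,245) in the crop and the orange one untouched. Next is the carry in three moves.

Request:
{"name": "play_rows", "arguments": {
  "commands": [
    {"travel":[0.03,-0.12,0],"delta_rot":[0,0,0],"gripper":-1},
    {"travel":[0.07,-0.32,0],"delta_rot":[0,0,0],"gripper":-1},
    {"travel":[0.11,-0.52,0],"delta_rot":[0,0,0],"gripper":-1},
    {"travel":[0.15,-0.72,0],"delta_rot":[0,0,0],"gripper":-1},
    {"travel":[0.19,-0.92,0],"delta_rot":[0,0,0],"gripper":-1}
  ]
}}

```text
clock: 6.78
tool_pos: [0.5282, -0.0622, 0.1658]
eef_rot: [-0.085, 0.996, -0.0, -0.001]
contact_force: [-0.0, -0.9, -2.3]
opening: 0.202
```

Request:
{"name": "play_rows", "arguments": {
  "commands": [
    {"travel":[0.04,-0.2,0],"delta_rot":[0,0,0],"gripper":-1},
    {"travel":[0.08,-0.4,0],"delta_rot":[0,0,0],"gripper":-1},
    {"travel":[0.12,-0.6,0],"delta_rot":[0,0,0],"gripper":-1},
    {"travel":[0.16,-0.78,0],"delta_rot":[0,0,0],"gripper":-1},
    {"travel":[0.19,-0.92,0],"delta_rot":[0,0,0],"gripper":-1}
  ]
}}

```text
clock: 7.4
tool_pos: [0.523, -0.2034, 0.1656]
eef_rot: [-0.085, 0.996, -0.0, -0.001]
contact_force: [0.5, 0.7, -2.1]
opening: 0.205
```

Request:
{"name": "play_rows", "arguments": {
  "commands": [
    {"travel":[0.04,-0.2,0],"delta_rot":[0,0,0.01],"gripper":-1},
    {"travel":[0.08,-0.4,0],"delta_rot":[0,0,0.02],"gripper":-1},
    {"travel":[0.12,-0.6,0],"delta_rot":[0,0,0.03],"gripper":-1},
    {"travel":[0.16,-0.78,0],"delta_rot":[0,0,0.039],"gripper":-1},
    {"travel":[0.2,-0.92,0],"delta_rot":[0,0,0.039],"gripper":-1},
    {"travel":[0.2,-0.92,0],"delta_rot":[0,0,0.039],"gripper":-1}
  ]
}}

```text
clock: 8.15
tool_pos: [0.5163, -0.3447, 0.1653]
eef_rot: [-0.022, 1.0, -0.0, -0.002]
contact_force: [-0.9, 0.1, -2.1]
opening: 0.205
```

Run:
```python
from meas import *
a=viewer.snapshot("side");b=viewer.snapshot("top")
go([.519,-.341,.090],182.8)
vv,uu=np.mgrid[:420,:560]
for n,s in(("side",a),("top",b)):
    W=world(s,uu,vv); m=(s["z_map"]>0)&(abs(W[...,0]-.519)<.09)&(abs(W[...,1]+.341)<.09)
    for lo,hi in((.14,.155),(.15,.165),(.155,.17)):
        P=W[m&(W[...,2]>lo)&(W[...,2]<hi)]
        if len(P)>20: print(n,lo,rect(P),len(P))
    hsv=cv2.cvtColor(s["color"],cv2.COLOR_RGB2HSV)
    P=W[m&(hsv[...,0]>100)&(hsv[...,0]<130)&(hsv[...,1]>120)]; print(n,"blue",len(P),P.mean(0) if len(P) else 0)
A=cv2.resize(a["color"][110:240,180:360,::-1],(800,578),interpolation=2);cv2.imwrite("pics/side3.png",A)
```

```text
t 8.25 tcp [ 0.518  -0.3408  0.1659] xang -177.17 open 0.201 F [-0.56 -0.08 -2.43] tilt [-0.002  0.002 -1.   ]
travel [-0.007 -0.002  0.506] rot [ 0.0005 -0.0005  0.0002]
side 0.14 (array([ 525.1, -326.2]), 110.9, 51.4, -27.0) 80
side 0.15 (array([ 516.2, -343.1]), 96.8, 67.1, 3.1) 267
side 0.155 (array([ 516. , -341.8]), 97.9, 66.1, 5.4) 241
side blue 175 [ 0.51999785 -0.33367455  0.18867459]
top 0.14 (array([ 518. , -341.4]), 96.5, 59.1, 2.9) 62
top 0.15 (array([ 517.6, -340.4]), 97.9, 59.7, 4.2) 468
top 0.155 (array([ 517.3, -339.9]), 97.4, 58.6, 4.2) 407
top blue 0 0
```

View pics/side3.png

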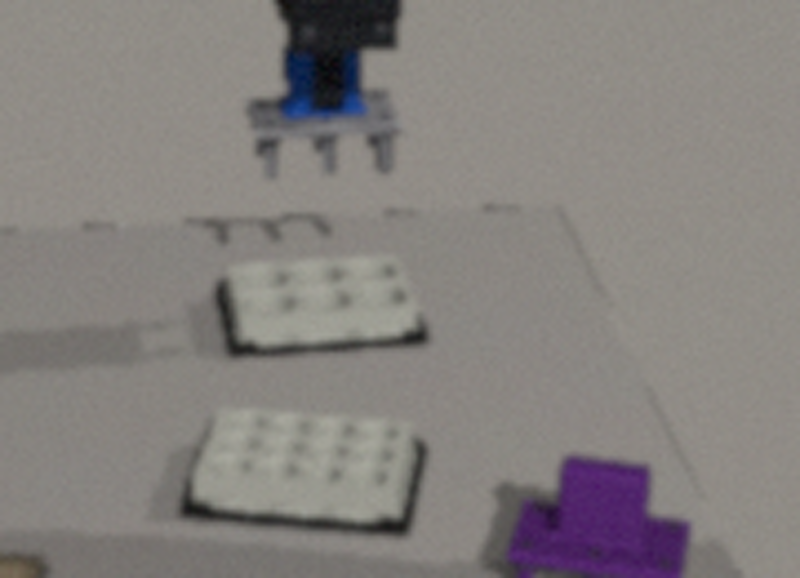

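Held above the six-well plate: pins at about (270–385,150) in the crop, plate at about (320,305). The slab centre measures (0.5175, −0.340) against the plate's (0.519, −0.341), so it is aligned to about 2 mm with 12 mm of clearance. Lower to just inside the wells, then seat slowly.

Request:
{"name": "play_rows", "arguments": {
  "commands": [
    {"travel":[-0.01,0,0.06],"delta_rot":[0,0,0],"gripper":-1},
    {"travel":[-0.01,0,0.18],"delta_rot":[0,0,0],"gripper":-1},
    {"travel":[-0.01,0,0.3],"delta_rot":[0,0,0],"gripper":-1},
    {"travel":[-0.01,0,0.42],"delta_rot":[0,0,0],"gripper":-1},
    {"travel":[-0.01,0,0.5],"delta_rot":[0,0,0],"gripper":-1},
    {"travel":[-0.01,0,0.53],"delta_rot":[0,0,0],"gripper":-1},
    {"travel":[-0.01,0,0.53],"delta_rot":[0,0,0],"gripper":-1}
  ]
}}

```text
clock: 9.12
tool_pos: [0.5205, -0.3414, 0.087]
eef_rot: [-0.025, 1.0, 0.0, -0.0]
contact_force: [-0.2, -0.1, -2.3]
opening: 0.202
```

Run:
```python
from meas import *
a=viewer.snapshot("side");b=viewer.snapshot("top")
go([.519,-.341,.0556],182.8)
vv,uu=np.mgrid[:420,:560]
for n,s in(("side",a),("top",b)):
    W=world(s,uu,vv); m=(s["z_map"]>0)&(abs(W[...,0]-.519)<.09)&(abs(W[...,1]+.341)<.09)
    P=W[m&(W[...,2]>.068)&(W[...,2]<.085)]
    if len(P)>20: print(n,rect(P),len(P))
A=cv2.resize(a["color"][120:220,190:330,::-1],(800,572),interpolation=2);cv2.imwrite("pics/side4.png",A)
```

```text
t 9.225 tcp [ 0.5209 -0.3416  0.0877] xang -177.16 open 0.199 F [ 0.35 -0.39 -2.75] tilt [ 0.001 -0.    -1.   ]
travel [0.013 0.005 0.214] rot [-0.0002  0.0003  0.0002]
side (array([ 520.3, -337.8]), 96.7, 62.7, 4.3) 277
top (array([ 521.4, -340.1]), 98.3, 59.7, 3.1) 410
```

View pics/side4.png

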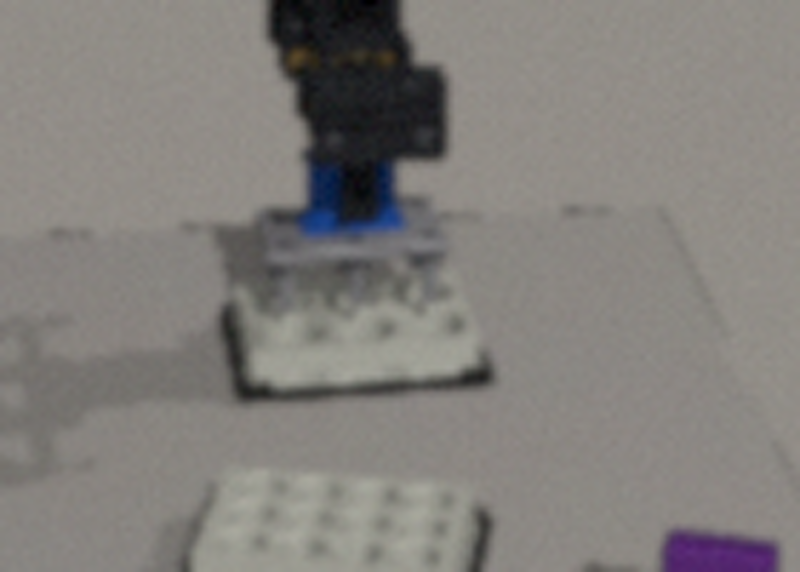

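The pins at about (280–425,295) in the crop hang just above the near wells, at about (320–455,330). That fits their remaining height of about 15 mm. Seating slowly.

Request:
{"name": "play_rows", "arguments": {
  "commands": [
    {"travel":[0.01,0,0.04],"delta_rot":[0,0,0],"gripper":-1},
    {"travel":[0.01,0,0.08],"delta_rot":[0,0,0],"gripper":-1},
    {"travel":[0.01,0,0.12],"delta_rot":[0,0,0],"gripper":-1},
    {"travel":[0.01,0,0.16],"delta_rot":[0,0,0],"gripper":-1},
    {"travel":[0.01,0,0.18],"delta_rot":[0,0,0],"gripper":-1},
    {"travel":[0.01,0,0.2],"delta_rot":[0,0,0],"gripper":-1},
    {"travel":[0.01,0,0.2],"delta_rot":[0,0,0],"gripper":-1}
  ]
}}

```text
clock: 10.1
tool_pos: [0.5189, -0.3414, 0.057]
eef_rot: [-0.025, 1.0, 0.0, -0.0]
contact_force: [0.5, -0.4, -2.3]
opening: 0.201
```

Run:
```python
from meas import *
go([.519,-.341,.0545],182.8)
```

```text
t 10.1 tcp [ 0.5189 -0.3414  0.057 ] xang -177.15 open 0.201 F [ 0.49 -0.4  -2.34] tilt [-0.  0. -1.]
travel [-0.001  0.002  0.017] rot [ 0.0001 -0.0001  0.0003]
```

Request:
{"name": "play_rows", "arguments": {
  "commands": [
    {"travel":[0,0,0.007],"delta_rot":[0,0,0],"gripper":-1},
    {"travel":[0,0,0.013],"delta_rot":[0,0,0],"gripper":-1},
    {"travel":[0,0,0.018],"delta_rot":[0,0,0],"gripper":-1},
    {"travel":[0,0,0.018],"delta_rot":[0,0,0],"gripper":-1}
  ]
}}

```text
clock: 10.6
tool_pos: [0.519, -0.3415, 0.0546]
eef_rot: [-0.025, 1.0, -0.0, 0.0]
contact_force: [0.7, 0.2, -1.1]
opening: 0.204
```

Request:
{"name": "play_rows", "arguments": {
  "commands": [
    {"travel":[0,0,0.004],"delta_rot":[0,0,0],"gripper":-1},
    {"travel":[0,0,0.006],"delta_rot":[0,0,0],"gripper":-1},
    {"travel":[0,0,0.006],"delta_rot":[0,0,0],"gripper":-1}
  ]
}}

```text
clock: 10.98
tool_pos: [0.519, -0.3416, 0.0544]
eef_rot: [-0.025, 1.0, -0.0, 0.0]
contact_force: [-2.0, 0.3, 4.9]
opening: 0.196
```

The floor contact is felt (+4.9 N), so it is seated. Open and retreat straight up.

Request:
{"name": "play_rows", "arguments": {
  "commands": [
    {"travel":[0,0,-0.004],"delta_rot":[0,0,0],"gripper":-0.5},
    {"travel":[0,0,-0.004],"delta_rot":[0,0,0],"gripper":0},
    {"travel":[0,0,-0.004],"delta_rot":[0,0,0],"gripper":0.2},
    {"travel":[0,0,-0.004],"delta_rot":[0,0,0],"gripper":0.2},
    {"travel":[0,0,-0.004],"delta_rot":[0,0,0],"gripper":0.2}
  ]
}}

```text
clock: 11.6
tool_pos: [0.5189, -0.3414, 0.0541]
eef_rot: [-0.025, 1.0, 0.0, -0.0]
contact_force: [-0.5, 0.4, -0.1]
opening: 0.595
```

Request:
{"name": "play_rows", "arguments": {
  "commands": [
    {"travel":[0,0,-0.05],"delta_rot":[0,0,0],"gripper":0.2},
    {"travel":[0,0,-0.15],"delta_rot":[0,0,0],"gripper":0.2},
    {"travel":[0,0,-0.3],"delta_rot":[0,0,0],"gripper":0.2},
    {"travel":[0,0,-0.5],"delta_rot":[0,0,0],"gripper":0.2},
    {"travel":[0,0,-0.7],"delta_rot":[0,0,0],"gripper":0.2},
    {"travel":[0,0,-0.9],"delta_rot":[0,0,0],"gripper":0.2},
    {"travel":[0,0,-0.9],"delta_rot":[0,0,0],"gripper":0.2}
  ]
}}

```text
clock: 12.48
tool_pos: [0.5207, -0.3421, 0.1927]
eef_rot: [-0.025, 1.0, -0.002, 0.003]
contact_force: [0.1, 0.5, 0.1]
opening: 0.599
```

Run:
```python
from meas import *
a=viewer.snapshot("side");b=viewer.snapshot("top")
go([.519,-.341,.3],182.8)
vv,uu=np.mgrid[:420,:560]
for n,s in(("side",a),("top",b)):
    W=world(s,uu,vv); m=(s["z_map"]>0)&(abs(W[...,0]-.519)<.09)&(abs(W[...,1]+.341)<.09)
    P=W[m&(W[...,2]>.038)&(W[...,2]<.055)]; 
    if len(P)>20: print(n,"slab",rect(P),len(P),np.median(P[:,2]))
    hsv=cv2.cvtColor(s["color"],cv2.COLOR_RGB2HSV)
    P=W[m&(hsv[...,0]>100)&(hsv[...,0]<130)&(hsv[...,1]>120)]; 
    if len(P): print(n,"blue",len(P),P.mean(0).round(4),P[:,2].max())
    for d in viewer.pinpoint(n,"rep4")[:1]: print(n,"rep4",d["at"],d["conf"])
A=np.hstack([cv2.resize(a["color"][120:260,190:330,::-1],(400,400),interpolation=2),cv2.resize(b["color"][130:250,350:470,::-1],(400,400),interpolation=2)])
cv2.imwrite("pics/end.png",A)
```

```text
t 12.575 tcp [ 0.5187 -0.3415  0.1896] xang -177.16 open 0.601 F [-0.54 -0.1   0.3 ] tilt [ 0. -0. -1.]
travel [-0.002  0.003 -0.736] rot [-0.0001  0.0001  0.0002]
side slab (array([ 517.6, -339.9]), 99.4, 63.3, -0.5) 273 0.04709660829425211
side blue 264 [ 0.5206 -0.333   0.0905] 0.3558655414844792
side rep4 [317.5, 328.1] 0.73
top slab (array([ 487.1, -342.2]), 59.2, 30.2, -88.2) 314 0.04662376719754813
top blue 46 [ 0.4954 -0.3387  0.0669] 0.09726535328126706
top rep4 [139.3, 207.0] 0.92
```

View pics/end.png

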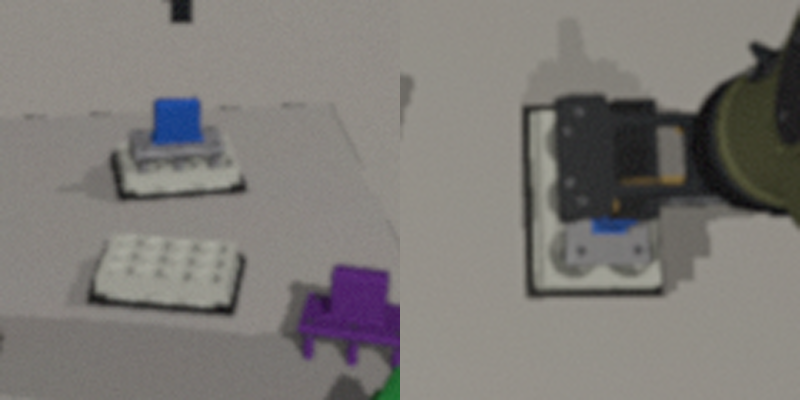

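The blue tool stands level, its slab at (178,147) in the left crop and centred over the six-well plate. Its top is at 0.047 m, about the 0.046 expected when seated, and the gripper is clear. Handing in.

```bash
python3 -c "
from plant import r
print(r.finish_job())"
```

```text
the job is handed in; nothing more can be done
None
```

The blue-handled six-pin replicator is standing upright in the white six-well plate, and I handed the job in at about 12.6 s. I gripped it by the handle, carried it over level, lowered it until it touched the well floors (4.9 N), then let go and lifted clear.

Last checks:
- **Seating:** the slab top measured 0.047 m in both views, against 0.046 expected when the pins rest on the well floors.
- **Centring:** the side view put the slab within about 2 mm of the plate centre; the pins have about 12 mm of room in the wells.
- **Top view:** after release the gripper hid part of the tool, so that view's centre, (0.487, −0.342), is off and I did not use it. Its centring was last good with the tool held just above the plate, where it was also within about 3 mm.
- **Yaw:** the side view read −0.5° after release, against about 3° for the plate. That is within its noise and harmless at these clearances.
- **Orange replicator:** the network's points for it stayed within about 3 pixels of where they started, so it was not visibly disturbed.
- **Contact:** the force reading was near zero after release, with the gripper well above the tool.

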